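# Push the stuck cork out of the biscuit-press barrel

### The arm

A 7-joint arm with a two-finger parallel gripper is mounted at the origin on a cart in front of the work surface, level with it; the furniture and walls round the work are solid. World frame = base frame: x ahead of the robot, y to its left, z up, the work surface at z = 0. Lengths are in m, angles in rad, forces in N, time in s.
With the tool pointing down it reaches from about 0.35 to 0.9 m from the base axis. Payload 7.2 kg.
Tool frame: the origin (TCP) lies at the very end of the fingers, on their centre line; the grasp point (between the pads) lies 19 mm behind it; z points along the fingers, y is the line along which they close (so a half turn about z gives the same grasp; the last joint's range is limited). The gripper opens to 88 mm and grips with 3 to 60 N. Pads are 20 mm wide; open, the fingers measure 115 mm over their backs; the gripper's body (75 mm by 178 mm) begins 61 mm behind the grasp point.
Start: joints at [-1.29, 0.411, -0.013, 1.596, 0.006, 1.134, -0.082], TCP at [0.214, 0.587, 0.223] pointing down, gripper open.
Joint ranges: [-2.95, 2.95], [-0.29, 1.99], [-1.47, 1.44], [0.14, 2.54], [-1.03, 4.17], [0.13, 1.85], [-2.86, 2.86]. Speed limits (rad/s): [2.39, 2.39, 3.01, 3.01, 3.14, 3.14, 3.14].

### API

Orientations are given as a unit quaternion [w, x, y, z].
In Python, from station import telemetry, eyes, manip, spotter gives the robot as it stands. The module is installed in compiled form; this text tells all that it offers.
- The arm moves only by the tool servo_tool, never from a script. Its argument "rows" is a list of rows, each an object with "delta_pos": the shift along the tool's x, y, z each as a share of 10 cm, from -1 to 1, a list of three; "angular": the turn, a rotation vector about the tool's x, y, z each as a share of 90 degrees, from -1 to 1, a list of three; "grip": the opening, from 0 (shut) to 1 (fully open). A call has 1 to 20 rows; each row is the pose to reach, as a shift and turn from the pose commanded when the call began, along the tool's axes at that moment; what a row does not reach only later rows make up. A row lasts 1/8 s, in which the tool goes at most 62.5 mm and 10.7 degrees, less where a joint would pass 70% of its speed; a pose out of reach is approached as far as the arm can. A call with a number of a shift or a turn outside -1 to 1 is refused whole. A call with a gripper value outside its range is refused whole. The fingers move at their own pace and stop on an object; "grip_force" is the grip in N (left out, the last holds). Time passes only in rows, so rows that repeat a pose let the fingers close. It gives the time, the measured TCP pose, the force, the opening and the grip force at its end, in the units of the state.
- telemetry.read_state(): the state, without advancing time (a new reading comes with each control period).
- eyes.get_image(name): name is "scene" or "top"; returns a dict with "img" (400x640x3 uint8, blue, green, red), "fx", "fy", "cx", "cy" (pixels), "D" ([k1, k2, p1, p2, k3] as OpenCV has them; the pictures are not rectified), "extrinsics" (4x4, takes a point from camera to world coordinates). Camera axes: x right, y up, looking along -z (the intrinsics and any distortion apply to the point x, -y, -z); pixel columns grow to the right and rows downward; lengths in m; the calibration is good to about 2 mm. A picture is of the moment at which its call begins. There is no depth.
- manip.sign_off(): hands the job in; it is judged then, once.
Trained networks look in a picture, given as the dict that the camera call returned (one of the last four; its "shot" number tells which), for a name from the list of things; names that differ only in an ending like _2 or _b are one class to them, and where a whole thing is asked for, a point or a joint stands for the part that bears it (a point fixed in the world has none). Each returns a list of dicts, best first, with "score" (0 to 1); they miss things now and then, are a little off and sometimes report something else, mostly with a low value. They report only what shows in the picture. A call takes as long as a camera call.
- spotter.recognise(label, picture): "point" ([column, row] in pixels, amid what is visible of it).
- spotter.place_of(label, picture): "point" ([column, row] in pixels: a listed point, or the origin of a listed thing).
The state is a dict: "time": time; "joint_pos": joint angles; "joint_velocities": joint speeds; "tau": joint torques, N m; "tcp_pos": TCP position; "ee_rot": TCP orientation; "force": force on the tool from outside, world axes, zero at the start; "ft_torque": the same for the moment, N m; "width": finger opening in m; "grip_force": force on a finger pad.
Only numpy, scipy, OpenCV 4.12 (cv2) and the standard library are available. Lean on these libraries where they do the work, as an engineer would, in place of code of your own. Each camera call takes 0.05 s, during which the arm holds its last target. There are 200 camera calls.

### The job

One of the two biscuit-press barrels still has its cork jammed in the bore. Take the wooden pusher out of its block and with it push the cork down and out of the bottom of the barrel, so that the cork drops into the tray of that stand. Leave the pusher upright in that barrel, fully home with its collar resting on the rim, and let go of it.

Things in the scene. Friction and masses are not known exactly. Their poses are not given: they have to be found in the camera images.
- pusher_grip (a point): Middle of the handle of the loose pale wooden pusher (150 mm, 100-210 g), upright in a hole 25 mm deep in a dark wooden block 80x80x30 mm. From below: round shaft 28 mm thick, 78 mm long; collar disc 64 mm wide, 8 mm thick; round handle 28 mm thick, 64 mm long. The point is on the axis, 118 mm above the shaft's end, 40 mm above the collar's underside, 32 mm below the top. z: up the pusher.
- press: Fixed stand with the corked barrel; its twin nearby (unlisted, places may swap) is empty. Origin: centre of its underside on the worktop, under the barrel's axis; z up. Square steel tray 100x100 mm, walls 18 mm high, floor 4-5 mm. Two posts 41 mm from the axis along y carry the upright metal barrel, open at both ends, 60 to 130 mm above the origin.
- press_rim (a point): Centre of that barrel's upper mouth, 130 mm above the worktop. Outside 51 mm wide, rim 62 mm; bore 43 mm, flaring to 54 mm at the mouth. Sprung rubber pads 21 to 45 mm below the mouth hold the cork (about 5 to 12 N pushes it through) and then leave a 36 mm opening. Pusher fully home: collar on the rim, shaft end 8 mm out of the bottom.
- cork_center (a point): Centre of the loose cork, a cylinder 38 mm in diameter, 32 mm high, 20 g; at the start stuck upright in the barrel of 'press', its top 10 to 18 mm below the rim, seen from above.

How it is judged:
On the way:
1. the pusher, its shaft in the barrel, presses on the cork (horizontal distance between pusher_grip and press below 0.02 m and z of pusher_grip in the frame of press below 0.25 m and contact force between pusher and cork above 1 N), for 0.1 s.
At the end, for the whole second after the job is handed in: The cork rests in the tray of its own stand (centre within 50 mm of the stand's axis along each side, under 45 mm high); the pusher rests in that barrel, within 10 degrees of upright and 20 mm of its axis, collar within 10 mm of the rim, released (x of cork_center in the frame of press between -0.05 and 0.05 m and y of cork_center in the frame of press between -0.05 and 0.05 m and z of cork_center in the frame of press below 0.045 m and horizontal distance between pusher_grip and press below 0.02 m and z of pusher_grip in the frame of press below 0.18 m and angle between pusher_grip's own z axis and vertical below 0.175 rad and linear speed of cork below 0.03 m/s and linear speed of pusher below 0.02 m/s); the robot touches nothing.
It also fails if it takes over 40 s, if anything falls off the work surface, if the arm or the gripper's body presses on something with over 40 N, if the wrist force passes 120 N, or if a joint passes its speed limit or range.

## Working session

There is one attempt and no reset: what is moved stays moved. The work goes in short steps, Python scripts to look and compute and a tool call to move; the robot and the scene stay as the last step left them, time stands still between calls to the robot, and variables do not carry over. Pictures are saved under pics/ and viewed, at most 10 in all, crops included, and the job is handed in when it is done.

Besides the shell and the picture viewer there is one more tool, called after ">>>" as a command line: name --argument value ..., lists and objects as JSON in quotes. servo_tool: Moves the arm, as the interface text tells. Shift numbers are shares of 10 cm and turn numbers shares of 90 degrees, none past 1 either way. Its arguments: {"type":"object","properties":{"rows":{"type":"array"},"grip_force":{"type":"number"}},"required":["rows"]}

```bash
mkdir -p pics; cat > h.py <<'E'
import numpy as np, cv2
from station import telemetry, eyes, manip, spotter
def ray(p,uv):
    K=np.array([[p['fx'],0,p['cx']],[0,p['fy'],p['cy']],[0,0,1.]])
    u=cv2.undistortPoints(np.array([[uv]],float),K,np.array(p['D'],float))[0,0]
    E=np.array(p['extrinsics']); d=E[:3,:3]@np.array([u[0],-u[1],-1]); return E[:3,3],d/np.linalg.norm(d)
def atz(p,uv,z):
    o,d=ray(p,uv); return o+d*(z-o[2])/d[2]
def proj(p,X):
    E=np.linalg.inv(np.array(p['extrinsics'])); c=E[:3,:3]@np.array(X)+E[:3,3]
    K=np.array([[p['fx'],0,p['cx']],[0,p['fy'],p['cy']],[0,0,1.]])
    return cv2.projectPoints(np.array([[c[0],-c[1],-c[2]]]),np.zeros(3),np.zeros(3),K,np.array(p['D'],float))[0].ravel()
def tri(rs):
    A=sum(np.eye(3)-np.outer(d,d) for o,d in rs); b=sum((np.eye(3)-np.outer(d,d))@o for o,d in rs)
    return np.linalg.solve(A,b)
E
cat > a.py <<'E'
from h import *
np.set_printoptions(precision=3,suppress=True)
P={n:eyes.get_image(n) for n in('scene','top')}
for n,p in P.items():
    cv2.imwrite(f'pics/{n}0.png',p['img']); print(n,np.array(p['extrinsics'])[:3,3],p['fx'])
Z={'pusher_grip':.123,'press':0,'press_rim':.13,'cork_center':.1}
for l in Z:
    for n,p in P.items():
        for r in spotter.place_of(l,p)[:3]: print(l,n,r['point'],round(r['score'],2),atz(p,r['point'],Z[l]))
s=telemetry.read_state();print(s)
E
python3 a.py
```

```text
scene [ 0.184 -0.597  0.922] 404.1053524861911
top [ 0.402 -0.017  1.39 ] 474.2089782926284
pusher_grip scene [389.0, 288.7] 0.78 [ 0.508 -0.325  0.123]
pusher_grip top [445.9, 200.6] 0.86 [ 0.505 -0.326  0.123]
press scene [275.3, 153.6] 0.88 [0.522 0.285 0.   ]
press scene [390.5, 289.4] 0.53 [ 0.56  -0.287  0.   ]
press top [224.6, 202.5] 0.68 [0.504 0.293 0.   ]
press_rim scene [267.6, 124.5] 0.56 [0.508 0.282 0.13 ]
press_rim top [220.2, 195.2] 0.69 [0.514 0.276 0.13 ]
cork_center scene [273.1, 134.2] 0.47 [0.516 0.267 0.1  ]
cork_center top [217.1, 197.6] 0.43 [0.51  0.291 0.1  ]
{'time': 0.5, 'joint_pos': array([-1.29 ,  0.411, -0.013,  1.596,  0.006,  1.134, -0.082]), 'joint_velocities': array([-0.   , -0.002,  0.   , -0.002, -0.   ,  0.001,  0.002]), 'tau': array([ -0.001, -58.727,   0.64 , -29.116,  -0.054,   0.011,   0.   ]), 'tcp_pos': array([0.214, 0.587, 0.223]), 'ee_rot': array([ 0.   ,  0.174,  0.985, -0.   ]), 'force': array([ 0.327, -0.18 , -0.512]), 'ft_torque': array([0.02 , 0.001, 0.005]), 'grip_force': 0.0, 'width': 0.08786124337779815}
```

View pics/scene0.png

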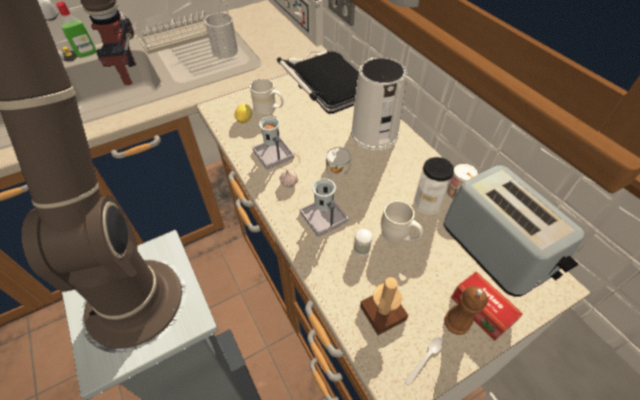

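View pics/top0.png

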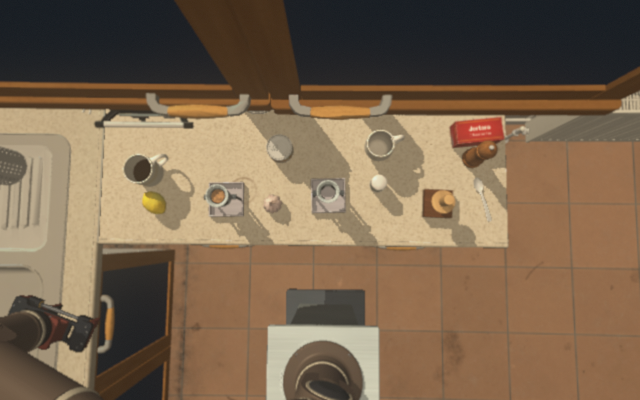

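The top view shows the corked barrel (brown in the bore) at about (217,195). The empty twin is at (328,190) and the pusher at (445,200). In the scene view they are at (269,125), (323,190) and (388,290).

```bash
cat > b.py <<'E'
from h import *
np.set_printoptions(precision=4,suppress=True)
P={n:eyes.get_image(n) for n in('scene','top')}
R={}
for l in('pusher_grip','press_rim'):
    c=[]
    for n,p in P.items():
        r=spotter.place_of(l,p)[0]; c.append(ray(p,r['point']))
    R[l]=tri(c); print(l,R[l])
pg=np.array([.506,-.326]); pr=np.array([.511,.280])
def circ(im,p,c,z,d,col,s,o):
    pts=np.array([proj(p,[c[0]+d/2*np.cos(a),c[1]+d/2*np.sin(a),z]) for a in np.linspace(0,6.28,40)])
    cv2.polylines(im,[(((pts-o+.5)*s)).astype(int)],True,col,1)
T=[]
for n,p in P.items():
    for c,z in((pg,.1),(pr,.08)):
        o=np.round(proj(p,[*c,z]))-np.array([33,25]); s=6
        x,y=o.astype(int); im=cv2.resize(p['img'][y:y+50,x:x+66],None,fx=s,fy=s,interpolation=cv2.INTER_CUBIC)
        if z==.1:
            circ(im,p,c,.091,.064,(0,255,0),s,o); circ(im,p,c,.155,.028,(255,0,0),s,o)
        else:
            circ(im,p,c,.13,.062,(0,255,0),s,o); circ(im,p,c,.01,.1414,(255,0,0),s,o)
        T.append(im)
cv2.imwrite('pics/crop1.png',np.vstack([np.hstack(T[:2]),np.hstack(T[2:])]))
E
python3 b.py
```

```text
pusher_grip [ 0.5004 -0.3293  0.1262]
press_rim [0.516  0.286  0.1307]
```

View pics/crop1.png

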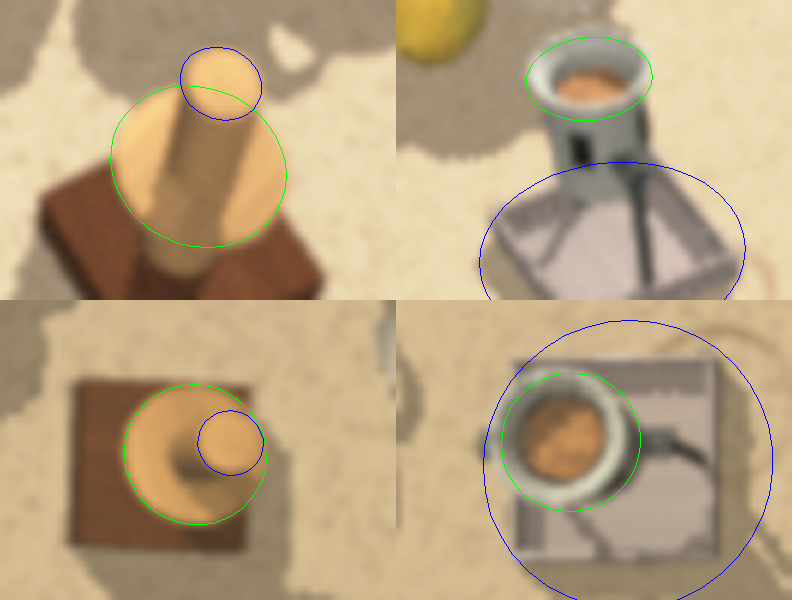

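>>> servo_tool --rows '[{"delta_pos": [-0.4, -0.36, 0], "angular": [0, 0, 0], "grip": 1}, {"delta_pos": [-0.8, -0.72, 0], "angular": [0, 0, 0], "grip": 1}, {"delta_pos": [-1, -0.9, 0], "angular": [0, 0, 0], "grip": 1}]'

```text
time: 1.18
tcp_pos: [0.2786, 0.466, 0.2229]
ee_rot: [0.0, 0.175, 0.985, -0.0]
force: [0.1, 0.7, 0.0]
width: 0.0878
grip_force: 0.0
```

>>> servo_tool --rows '[{"delta_pos": [-0.4, -0.36, 0], "angular": [0, 0, 0], "grip": 1}, {"delta_pos": [-0.8, -0.72, 0], "angular": [0, 0, 0], "grip": 1}, {"delta_pos": [-1, -0.9, 0], "angular": [0, 0, 0], "grip": 1}]'

```text
time: 1.55
tcp_pos: [0.3415, 0.3471, 0.223]
ee_rot: [0.0, 0.175, 0.985, 0.0]
force: [-0.6, 0.2, 0.3]
width: 0.0878
grip_force: 0.0
```

>>> servo_tool --rows '[{"delta_pos": [-0.4, -0.36, 0], "angular": [0, 0, 0], "grip": 1}, {"delta_pos": [-0.8, -0.72, 0], "angular": [0, 0, 0], "grip": 1}, {"delta_pos": [-1, -0.9, 0], "angular": [0, 0, 0], "grip": 1}]'

```text
time: 1.92
tcp_pos: [0.4045, 0.2283, 0.223]
ee_rot: [0.0, 0.175, 0.985, 0.0]
force: [0.4, 0.9, -0.1]
width: 0.0878
grip_force: 0.0
```

>>> servo_tool --rows '[{"delta_pos": [-0.4, -0.36, 0], "angular": [0, 0, 0], "grip": 1}, {"delta_pos": [-0.8, -0.72, 0], "angular": [0, 0, 0], "grip": 1}, {"delta_pos": [-1, -0.9, 0], "angular": [0, 0, 0], "grip": 1}]'

```text
time: 2.3
tcp_pos: [0.4676, 0.1095, 0.223]
ee_rot: [0.0, 0.175, 0.985, -0.0]
force: [0.8, 0.8, -0.0]
width: 0.0877
grip_force: 0.0
```

>>> servo_tool --rows '[{"delta_pos": [-0.2, -0.4, 0], "angular": [0, 0, 0], "grip": 1}, {"delta_pos": [-0.4, -0.8, 0], "angular": [0, 0, 0], "grip": 1}, {"delta_pos": [-0.47, -1, 0], "angular": [0, 0, 0], "grip": 1}]'

```text
time: 2.68
tcp_pos: [0.4766, -0.0003, 0.2229]
ee_rot: [0.0, 0.175, 0.985, -0.0]
force: [0.5, 0.6, -0.4]
width: 0.0878
grip_force: 0.0
```

>>> servo_tool --rows '[{"delta_pos": [-0.2, -0.4, 0], "angular": [0, 0, 0], "grip": 1}, {"delta_pos": [-0.4, -0.8, 0], "angular": [0, 0, 0], "grip": 1}, {"delta_pos": [-0.47, -1, 0], "angular": [0, 0, 0], "grip": 1}]'

```text
time: 3.05
tcp_pos: [0.4865, -0.1104, 0.2229]
ee_rot: [0.0, 0.175, 0.985, -0.0]
force: [-0.6, 0.8, 0.0]
width: 0.0877
grip_force: 0.0
```

>>> servo_tool --rows '[{"delta_pos": [-0.2, -0.4, 0], "angular": [0, 0, 0], "grip": 1}, {"delta_pos": [-0.4, -0.8, 0], "angular": [0, 0, 0], "grip": 1}, {"delta_pos": [-0.47, -1, 0], "angular": [0, 0, 0], "grip": 1}]'

```text
time: 3.42
tcp_pos: [0.4963, -0.2204, 0.2228]
ee_rot: [0.0, 0.175, 0.985, -0.0]
force: [-0.2, 1.4, -0.0]
width: 0.0879
grip_force: 0.0
```

>>> servo_tool --rows '[{"delta_pos": [-0.2, -0.45, 0], "angular": [0, 0, 0], "grip": 1}, {"delta_pos": [-0.4, -0.85, 0], "angular": [0, 0, 0], "grip": 1}, {"delta_pos": [-0.453, -0.959, 0], "angular": [0, 0, 0], "grip": 1}, {"delta_pos": [-0.453, -0.959, 0.15], "angular": [0, 0, 0], "grip": 1}]'

```text
time: 3.92
tcp_pos: [0.5066, -0.324, 0.2077]
ee_rot: [0.001, 0.174, 0.985, -0.0]
force: [1.1, 0.9, -1.1]
width: 0.0881
grip_force: 0.0
```

```bash
python3 - <<'E'
from h import *
P={n:eyes.get_image(n) for n in('scene','top')}
T=[]
for n,p in P.items():
    x,y=(proj(p,[.506,-.326,.13])-[50,45]).astype(int)
    T.append(cv2.resize(p['img'][y:y+90,x:x+100],None,fx=4,fy=4))
cv2.imwrite('pics/pre.png',np.hstack(T)); s=telemetry.read_state(); print(s['tcp_pos'],s['time'])
E
```

```text
[ 0.50570156 -0.32101606  0.20533966] 4.025
```

View pics/pre.png

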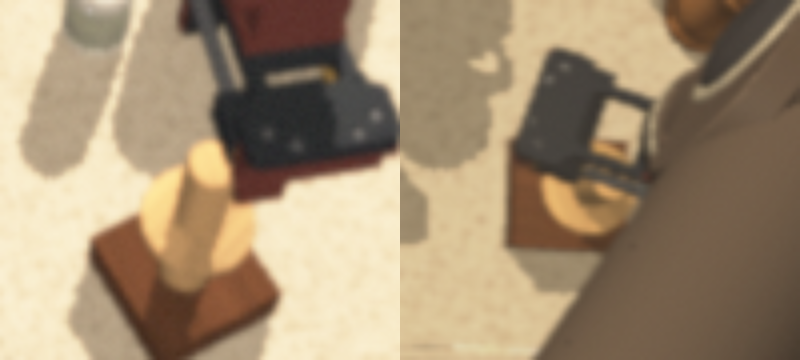

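The pusher is still upright. The gripper sits to the upper right of it in the scene crop, and the TCP has drifted 3–5 mm, so I'll check for contact before going down.

```bash
python3 - <<'E'
from h import *
p=eyes.get_image('scene'); s=telemetry.read_state()
for k in('time','joint_pos','tau','tcp_pos','ee_rot','force','ft_torque'):print(k,np.round(s[k],3))
x,y=330,170
im=cv2.resize(p['img'][y:y+150,x:x+200],None,fx=4,fy=4,interpolation=cv2.INTER_CUBIC)
for z in(0,.019,.08):
    u=(proj(p,s['tcp_pos']+np.array([0,0,z]))-[x,y]+.5)*4; cv2.drawMarker(im,tuple(int(v) for v in u),(0,255,0),0,12,1)
cv2.imwrite('pics/pre2.png',im)
E
```

```text
time 4.075
joint_pos [ 0.09   0.414  0.537  1.707 -0.235  1.088  1.924]
tau [ 7.0000e-01 -5.1501e+01  7.5160e+00 -2.7293e+01  4.2000e-02 -8.5000e-02
  3.6000e-02]
tcp_pos [ 0.506 -0.321  0.206]
ee_rot [-0.001  0.173  0.985  0.001]
force [-0.356  0.661 -0.251]
ft_torque [-0.017  0.008 -0.03 ]
```

View pics/pre2.png

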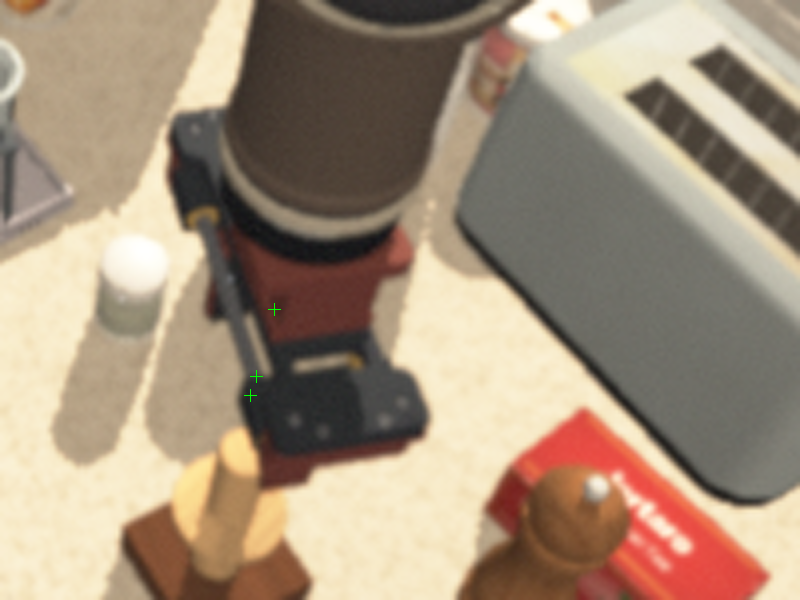

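The projected TCP agrees with the picture and nothing is touching: the gripper is right above the handle. I'll go down and grip.

>>> servo_tool --rows '[{"delta_pos": [-0.01, -0.03, 0.2], "angular": [0, 0, 0], "grip": 1}, {"delta_pos": [-0.02, -0.04, 0.4], "angular": [0, 0, 0], "grip": 1}, {"delta_pos": [-0.02, -0.04, 0.65], "angular": [0, 0, 0], "grip": 1}, {"delta_pos": [-0.02, -0.04, 0.85], "angular": [0, 0, 0], "grip": 1}, {"delta_pos": [-0.02, -0.04, 0.95], "angular": [0, 0, 0], "grip": 1}, {"delta_pos": [-0.02, -0.04, 0.95], "angular": [0, 0, 0], "grip": 1}, {"delta_pos": [-0.02, -0.04, 0.95], "angular": [0, 0, 0], "grip": 1}]'

```text
time: 4.95
tcp_pos: [0.5073, -0.3279, 0.1135]
ee_rot: [0.001, 0.173, 0.985, -0.0]
force: [-0.5, -0.3, 0.7]
width: 0.0879
grip_force: 0.0
```

>>> servo_tool --rows '[{"delta_pos": [0, 0, 0], "angular": [0, 0, 0], "grip": 0}, {"delta_pos": [0, 0, 0], "angular": [0, 0, 0], "grip": 0}, {"delta_pos": [0, 0, 0], "angular": [0, 0, 0], "grip": 0}, {"delta_pos": [0, 0, 0], "angular": [0, 0, 0], "grip": 0}, {"delta_pos": [0, 0, 0], "angular": [0, 0, 0], "grip": 0}, {"delta_pos": [0, 0, 0], "angular": [0, 0, 0], "grip": 0}, {"delta_pos": [0, 0, 0], "angular": [0, 0, 0], "grip": 0}, {"delta_pos": [0, 0, 0], "angular": [0, 0, 0], "grip": 0}]' --grip_force 45

```text
time: 5.95
tcp_pos: [0.5068, -0.3279, 0.1126]
ee_rot: [-0.0, 0.174, 0.985, -0.0]
force: [1.1, -0.6, 0.6]
width: 0.0269
grip_force: 45.0
```

>>> servo_tool --rows '[{"delta_pos": [0, 0, -0.15], "angular": [0, 0, 0], "grip": 0}, {"delta_pos": [0, 0, -0.35], "angular": [0, 0, 0], "grip": 0}, {"delta_pos": [0, 0, -0.6], "angular": [0, 0, 0], "grip": 0}, {"delta_pos": [0, 0, -0.9], "angular": [0, 0, 0], "grip": 0}, {"delta_pos": [0, 0, -1], "angular": [0, 0, 0], "grip": 0}]'

```text
time: 6.58
tcp_pos: [0.5074, -0.3285, 0.2151]
ee_rot: [0.002, 0.174, 0.985, -0.0]
force: [-0.4, -0.8, -2.2]
width: 0.0273
grip_force: 45.0
```

>>> servo_tool --rows '[{"delta_pos": [0, 0, -0.3], "angular": [0, 0, 0], "grip": 0}, {"delta_pos": [0, 0, -0.6], "angular": [0, 0, 0], "grip": 0}, {"delta_pos": [0, 0, -0.75], "angular": [0, 0, 0], "grip": 0}, {"delta_pos": [0, 0, -0.75], "angular": [0, 0, 0], "grip": 0}]'

```text
time: 7.08
tcp_pos: [0.507, -0.328, 0.288]
ee_rot: [0.001, 0.173, 0.985, -0.0]
force: [0.0, 0.4, -3.1]
width: 0.0273
grip_force: 45.0
```

>>> servo_tool --rows '[{"delta_pos": [0.06, 0.16, 0], "angular": [0, 0, 0], "grip": 0}, {"delta_pos": [0.15, 0.42, 0], "angular": [0, 0, 0], "grip": 0}, {"delta_pos": [0.25, 0.7, 0], "angular": [0, 0, 0], "grip": 0}, {"delta_pos": [0.342, 0.962, 0], "angular": [0, 0, 0], "grip": 0}]'

```text
time: 7.58
tcp_pos: [0.507, -0.2231, 0.2862]
ee_rot: [-0.001, 0.173, 0.985, 0.0]
force: [-0.5, 0.3, -1.0]
width: 0.0272
grip_force: 45.0
```

>>> servo_tool --rows '[{"delta_pos": [0.114, 0.321, 0], "angular": [0, 0, 0], "grip": 0}, {"delta_pos": [0.228, 0.642, 0], "angular": [0, 0, 0], "grip": 0}, {"delta_pos": [0.342, 0.962, 0], "angular": [0, 0, 0], "grip": 0}]'

```text
time: 7.95
tcp_pos: [0.5073, -0.1211, 0.2863]
ee_rot: [-0.001, 0.173, 0.985, 0.0]
force: [0.1, -0.9, -2.7]
width: 0.0274
grip_force: 45.0
```

>>> servo_tool --rows '[{"delta_pos": [0.114, 0.321, 0], "angular": [0, 0, 0], "grip": 0}, {"delta_pos": [0.228, 0.642, 0], "angular": [0, 0, 0], "grip": 0}, {"delta_pos": [0.342, 0.962, 0], "angular": [0, 0, 0], "grip": 0}]'

```text
time: 8.32
tcp_pos: [0.5078, -0.0192, 0.2864]
ee_rot: [-0.001, 0.173, 0.985, -0.0]
force: [-0.1, -0.1, -1.6]
width: 0.0274
grip_force: 45.0
```

>>> servo_tool --rows '[{"delta_pos": [0.114, 0.321, 0], "angular": [0, 0, 0], "grip": 0}, {"delta_pos": [0.228, 0.642, 0], "angular": [0, 0, 0], "grip": 0}, {"delta_pos": [0.342, 0.962, 0], "angular": [0, 0, 0], "grip": 0}]'

```text
time: 8.7
tcp_pos: [0.5083, 0.0826, 0.2864]
ee_rot: [-0.001, 0.173, 0.985, -0.0]
force: [0.9, 0.2, -1.1]
width: 0.0274
grip_force: 45.0
```

>>> servo_tool --rows '[{"delta_pos": [0.114, 0.321, 0], "angular": [0, 0, 0], "grip": 0}, {"delta_pos": [0.228, 0.642, 0], "angular": [0, 0, 0], "grip": 0}, {"delta_pos": [0.342, 0.962, 0], "angular": [0, 0, 0], "grip": 0}]'

```text
time: 9.07
tcp_pos: [0.5088, 0.1845, 0.2863]
ee_rot: [-0.001, 0.173, 0.985, -0.001]
force: [0.7, 0.5, -1.9]
width: 0.0278
grip_force: 45.0
```

>>> servo_tool --rows '[{"delta_pos": [0.11, 0.3, 0], "angular": [0, 0, 0], "grip": 0}, {"delta_pos": [0.2, 0.58, 0], "angular": [0, 0, 0], "grip": 0}, {"delta_pos": [0.3, 0.82, 0], "angular": [0, 0, 0], "grip": 0}, {"delta_pos": [0.342, 0.962, 0], "angular": [0, 0, 0], "grip": 0}, {"delta_pos": [0.342, 0.962, 0], "angular": [0, 0, 0], "grip": 0}, {"delta_pos": [0.342, 0.962, 0], "angular": [0, 0, 0], "grip": 0}, {"delta_pos": [0.342, 0.962, 0], "angular": [0, 0, 0], "grip": 0}]'

```text
time: 9.95
tcp_pos: [0.5115, 0.2835, 0.2878]
ee_rot: [0.0, 0.174, 0.985, -0.0]
force: [0.1, -0.6, -1.7]
width: 0.0273
grip_force: 45.0
```

```bash
python3 - <<'E'
from h import *
P={n:eyes.get_image(n) for n in('scene','top')}
s=telemetry.read_state()
for k in('time','joint_pos','tcp_pos','ee_rot','force','width'):print(k,np.round(s[k],4))
T=[]
for n,p in P.items():
    x,y=(proj(p,[.511,.285,.18])-[33,40]).astype(int); S=6
    im=cv2.resize(p['img'][y:y+80,x:x+66],None,fx=S,fy=S,interpolation=cv2.INTER_CUBIC)
    def circ(c,z,d,col):
        pts=np.array([proj(p,[c[0]+d/2*np.cos(a),c[1]+d/2*np.sin(a),z]) for a in np.linspace(0,6.28,40)])
        cv2.polylines(im,[((pts-[x,y]+.5)*S).astype(int)],True,col,1)
    circ([.511,.285],.13,.062,(0,255,0))
    t=s['tcp_pos']; b=t[2]-.1126+.005
    circ(t,b,.028,(255,0,0)); circ(t,b+.078,.064,(255,0,0))
    T.append(im)
cv2.imwrite('pics/over.png',np.hstack(T))
E
```

```text
time 10.05
joint_pos [-0.7667  0.2939  0.2288  1.6206 -0.0696  1.2349  0.6962]
tcp_pos [0.5115 0.2839 0.2878]
ee_rot [1.000e-04 1.742e-01 9.847e-01 0.000e+00]
force [-0.7231  0.5657 -1.9507]
width 0.0271
```

View pics/over.png

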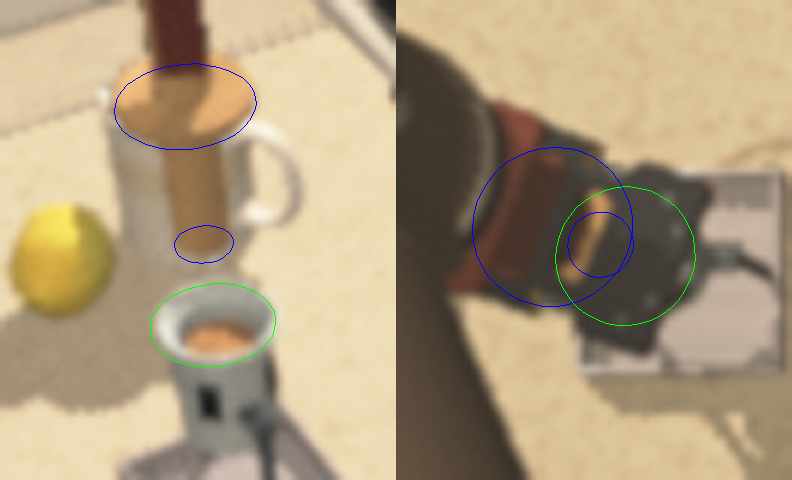

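The pusher hangs upright over the rim, and the shaft end is within about 1–2 mm of the bore axis. The shaft end is at (201,245) in the crop and the mouth at (213,325). Going down.

>>> servo_tool --rows '[{"delta_pos": [0, 0.01, 0.2], "angular": [0, 0, 0], "grip": 0}, {"delta_pos": [0, 0.01, 0.4], "angular": [0, 0, 0], "grip": 0}, {"delta_pos": [0, 0.01, 0.5], "angular": [0, 0, 0], "grip": 0}, {"delta_pos": [0, 0.01, 0.55], "angular": [0, 0, 0], "grip": 0}, {"delta_pos": [0, 0.01, 0.6], "angular": [0, 0, 0], "grip": 0}, {"delta_pos": [0, 0.01, 0.65], "angular": [0, 0, 0], "grip": 0}, {"delta_pos": [0, 0.01, 0.7], "angular": [0, 0, 0], "grip": 0}]'

```text
time: 10.92
tcp_pos: [0.5126, 0.2861, 0.2196]
ee_rot: [0.001, 0.174, 0.985, 0.001]
force: [-1.8, -1.2, 15.7]
width: 0.0274
grip_force: 45.0
```

>>> servo_tool --rows '[{"delta_pos": [0, 0, 0.05], "angular": [0, 0, 0], "grip": 0}, {"delta_pos": [0, 0, 0.1], "angular": [0, 0, 0], "grip": 0}, {"delta_pos": [0, 0, 0.15], "angular": [0, 0, 0], "grip": 0}]'

```text
time: 11.3
tcp_pos: [0.5127, 0.2861, 0.2052]
ee_rot: [0.001, 0.174, 0.985, 0.001]
force: [-2.3, -1.3, 13.8]
width: 0.0272
grip_force: 45.0
```

>>> servo_tool --rows '[{"delta_pos": [0, 0, 0.05], "angular": [0, 0, 0], "grip": 0}, {"delta_pos": [0, 0, 0.1], "angular": [0, 0, 0], "grip": 0}, {"delta_pos": [0, 0, 0.15], "angular": [0, 0, 0], "grip": 0}, {"delta_pos": [0, 0, 0.2], "angular": [0, 0, 0], "grip": 0}, {"delta_pos": [0, 0, 0.25], "angular": [0, 0, 0], "grip": 0}, {"delta_pos": [0, 0, 0.3], "angular": [0, 0, 0], "grip": 0}]'

```text
time: 12.05
tcp_pos: [0.5114, 0.2857, 0.172]
ee_rot: [-0.0, 0.173, 0.985, -0.0]
force: [1.0, 1.0, -1.7]
width: 0.0272
grip_force: 45.0
```

>>> servo_tool --rows '[{"delta_pos": [0, 0, 0.04], "angular": [0, 0, 0], "grip": 0}, {"delta_pos": [0, 0, 0.08], "angular": [0, 0, 0], "grip": 0}, {"delta_pos": [0, 0, 0.1], "angular": [0, 0, 0], "grip": 0}]'

```text
time: 12.42
tcp_pos: [0.5115, 0.2857, 0.1623]
ee_rot: [-0.0, 0.174, 0.985, -0.0]
force: [0.3, -0.2, -1.4]
width: 0.0275
grip_force: 45.0
```

>>> servo_tool --rows '[{"delta_pos": [0, 0, 0.01], "angular": [0, 0, 0], "grip": 0}, {"delta_pos": [0, 0, 0.02], "angular": [0, 0, 0], "grip": 0}, {"delta_pos": [0, 0, 0.03], "angular": [0, 0, 0], "grip": 0}]'

```text
time: 12.8
tcp_pos: [0.5116, 0.2857, 0.1597]
ee_rot: [0.0, 0.174, 0.985, 0.0]
force: [0.5, 1.0, -0.7]
width: 0.0274
grip_force: 45.0
```

```bash
python3 - <<'E'
from h import *
p=eyes.get_image('scene'); s=telemetry.read_state(); print(s['time'],s['tcp_pos'],s['force'])
x,y=(proj(p,[.511,.285,.1])-[45,45]).astype(int)
cv2.imwrite('pics/home.png',cv2.resize(p['img'][y:y+90,x:x+90],None,fx=6,fy=6,interpolation=cv2.INTER_CUBIC))
for r in spotter.place_of('cork_center',p)[:2]: print(r, atz(p,r['point'],.02))
E
```

```text
12.85 [0.5116203  0.28571275 0.15964573] [-0.99189867  0.1064662  -2.27735083]
{'point': [268.3, 151.0], 'score': 0.53} [0.50071277 0.28796858 0.02      ]
```

View pics/home.png

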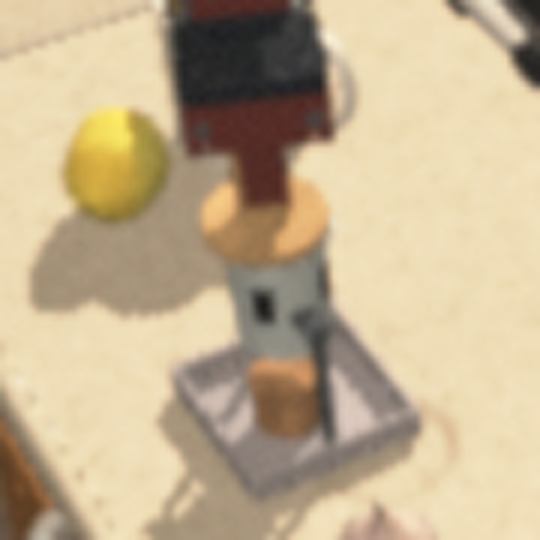

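The cork stands upright in the tray at (285,400) and the collar is almost on the rim at (265,220). A little lower until it touches.

>>> servo_tool --rows '[{"delta_pos": [0, 0, 0.01], "angular": [0, 0, 0], "grip": 0}, {"delta_pos": [0, 0, 0.02], "angular": [0, 0, 0], "grip": 0}, {"delta_pos": [0, 0, 0.02], "angular": [0, 0, 0], "grip": 0}]'

```text
time: 13.28
tcp_pos: [0.5118, 0.2858, 0.1595]
ee_rot: [0.0, 0.174, 0.985, 0.001]
force: [-3.8, -2.7, 12.8]
width: 0.0272
grip_force: 45.0
```

>>> servo_tool --rows '[{"delta_pos": [0, 0, -0.015], "angular": [0, 0, 0], "grip": 0}, {"delta_pos": [0, 0, -0.015], "angular": [0, 0, 0], "grip": 1}, {"delta_pos": [0, 0, -0.015], "angular": [0, 0, 0], "grip": 1}, {"delta_pos": [0, 0, -0.015], "angular": [0, 0, 0], "grip": 1}, {"delta_pos": [0, 0, -0.015], "angular": [0, 0, 0], "grip": 1}, {"delta_pos": [0, 0, -0.015], "angular": [0, 0, 0], "grip": 1}, {"delta_pos": [0, 0, -0.015], "angular": [0, 0, 0], "grip": 1}, {"delta_pos": [0, 0, -0.015], "angular": [0, 0, 0], "grip": 1}]'

```text
time: 14.28
tcp_pos: [0.5116, 0.2857, 0.1591]
ee_rot: [0.0, 0.174, 0.985, 0.0]
force: [0.4, 0.8, -0.8]
width: 0.0878
grip_force: 0.0
```

>>> servo_tool --rows '[{"delta_pos": [0, 0, -0.2], "angular": [0, 0, 0], "grip": 1}, {"delta_pos": [0, 0, -0.5], "angular": [0, 0, 0], "grip": 1}, {"delta_pos": [0, 0, -0.8], "angular": [0, 0, 0], "grip": 1}, {"delta_pos": [0, 0, -1], "angular": [0, 0, 0], "grip": 1}, {"delta_pos": [0, 0, -1], "angular": [0, 0, 0], "grip": 1}, {"delta_pos": [0, 0, -1], "angular": [0, 0, 0], "grip": 1}]'

```text
time: 15.02
tcp_pos: [0.5111, 0.2855, 0.2582]
ee_rot: [-0.0, 0.173, 0.985, -0.0]
force: [1.0, -0.3, 0.5]
width: 0.0878
grip_force: 0.0
```

```bash
python3 - <<'E'
from h import *
p=eyes.get_image('scene'); s=telemetry.read_state(); print(s['time'],s['tcp_pos'],s['force'],s['width'])
x,y=(proj(p,[.511,.285,.1])-[45,45]).astype(int)
cv2.imwrite('pics/end.png',cv2.resize(p['img'][y:y+90,x:x+90],None,fx=6,fy=6,interpolation=cv2.INTER_CUBIC))
for r in spotter.place_of('pusher_grip',p)[:2]: print(r, atz(p,r['point'],.17))
E
```

```text
15.075 [0.51100125 0.28542492 0.25790946] [-0.33525489 -0.11336918  0.26061339] 0.08763086634104035
{'point': [267.4, 113.1], 'score': 0.6} [0.51267155 0.28287748 0.17      ]
```

View pics/end.png

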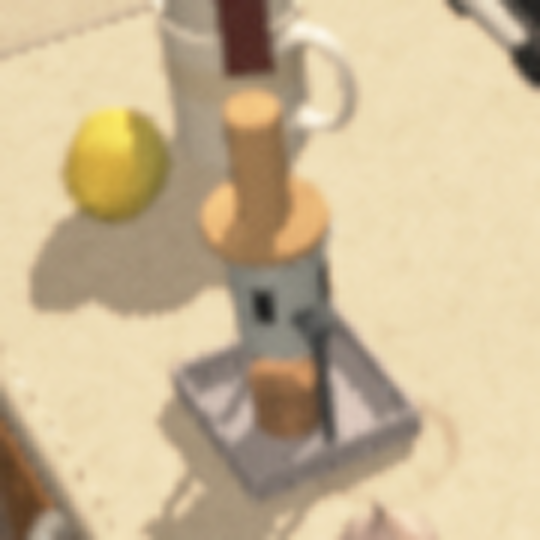

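The pusher stands upright with its collar on the rim at (265,220), the cork is in the tray at (285,400), and the gripper is clear above.

```bash
python3 -c "
from station import manip; print(manip.sign_off())"
```

```text
the job is handed in; nothing more can be done
None
```

The cork is in the tray of its own stand, the pusher is upright and fully home in that barrel and released, and the job was handed in at about 15 s; the hand-in gave no verdict.

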